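# Sort the solder tins by weight

### The job

Two identical closed aluminium solder tins stand on the electronics bench, and each may be full or empty, which shows only in its weight when you lift it. Stand every full tin (about 0.6 kg) in the shallow oblong tray and every empty one (about 0.12 kg) in the shallow round dish, side by side if both belong together, and keep them upright.

Things in the scene. Friction and masses are not known exactly. Their poses are not given: they have to be found in the camera images.
- tin_a_mid (a point): one of two outwardly identical closed plain aluminium solder tins: upright cylinder, 56 mm diameter, 64 mm tall, lid fixed. It holds either a full reel of solder (about 0.6 kg in all, 0.5 to 0.7) or only a bare reel core (about 0.12 kg in all, 0.1 to 0.15); each tin may be either, whatever its name and place. The point is its centre, 32 mm above its underside; z up along its axis, yaw of no meaning. Stands on the bench at the start.
- tin_b_mid (a point): the other of two outwardly identical closed plain aluminium solder tins: upright cylinder, 56 mm diameter, 64 mm tall, lid fixed. It holds either a full reel of solder (about 0.6 kg in all, 0.5 to 0.7) or only a bare reel core (about 0.12 kg in all, 0.1 to 0.15); each tin may be either, whatever its name and place. The point is its centre, 32 mm above its underside; z up along its axis, yaw of no meaning. Stands on the bench at the start.
- tray: shallow oblong grey plastic tray for full tins, fixed to the bench: 250 mm long (its x) by 155 mm wide (its y), walls 16 mm high and 5 mm thick, floor 5 mm thick. Origin at the centre of its underside, z up. Two tins fit one behind the other along its x, e.g. at x = -50 and +50 mm.
- dish: shallow round steel dish for empty tins, fixed to the bench: 230 mm outside diameter, rim 16 mm high and 4 mm thick, flat floor 5 mm thick. Origin at the centre of its underside, z up. Two tins fit side by side, e.g. at x = -50 and +50 mm from its centre.
There are look-alikes about, which are no part of the job. Leave any orange or purple look-alike of the part that bears tin_b_mid alone. Leave any blue look-alike of the part that bears tin_a_mid alone.

How it is judged (in metres and radians):
At the end, for the whole second after the job is handed in: Each tin stands released, at rest and upright (10 degrees) on the floor of its right container: a full tin (pressing with over 3 N) in the tray, centre within 100 mm along and 55 mm across it; an empty one (under 3 N) in the dish, within 90 mm of its centre (((x of tin_a_mid in the frame of tray between -0.1 and 0.1 m and y of tin_a_mid in the frame of tray between -0.055 and 0.055 m and z of tin_a_mid in the frame of tray below 0.05 m and contact force between tin_a and tray above 3 N) or (horizontal distance between tin_a_mid and dish below 0.09 m and z of tin_a_mid in the frame of dish below 0.05 m and contact force between tin_a and dish between 0.4 and 3 N)) and angle between each of tin_a_mid, tin_b_mid's own z axis and vertical below 0.17 rad and linear speed of each of tin_a, tin_b below 0.03 m/s and ((x of tin_b_mid in the frame of tray between -0.1 and 0.1 m and y of tin_b_mid in the frame of tray between -0.055 and 0.055 m and z of tin_b_mid in the frame of tray below 0.05 m and contact force between tin_b and tray above 3 N) or (horizontal distance between tin_b_mid and dish below 0.09 m and z of tin_b_mid in the frame of dish below 0.05 m and contact force between tin_b and dish between 0.4 and 3 N))); the robot touches nothing.
It fails at once if a tin is tipped more than 45 degrees (angle between any of tin_a_mid, tin_b_mid's own z axis and vertical above 0.79 rad).
It also fails if it takes over 51 s, if anything falls off the work surface, if the arm or the gripper's body presses on something with over 40 N, if the wrist force passes 120 N, or if a joint passes its speed limit or range.

### The arm

A 7-joint arm with a two-finger parallel gripper is mounted at the origin on the work surface. World frame = base frame: x ahead of the robot, y to its left, z up, the work surface at z = 0. Lengths are in mm, angles in rad, forces in N, time in s.
With the tool pointing down it reaches from about 425 to 950 mm from the base axis. Payload 4.7 kg.
Tool frame: the origin (TCP) lies between the finger pads; the fingertips stand 25 mm ahead of it and the grasp point (between the pads) lies 6 mm ahead of it; z points along the fingers, y is the line along which they close (so a half turn about z gives the same grasp; the last joint's range is limited). The gripper opens to 85 mm and grips with 20 to 120 N. Pads are 22 mm wide; open, the fingers measure 114 mm over their backs; the gripper's body (76 mm by 85 mm) begins 54 mm behind the grasp point. The pads swing forward as they close: fully open they stand 13 mm farther back than shut.
Start: joints at [-1.275, 0.469, -0.049, 1.532, 0.024, 1.141, -0.082], TCP at [215.365, 639.74, 222.535] pointing down, gripper open.
Joint ranges: [-2.59, 2.59], [-0.33, 1.99], [-1.39, 1.29], [0.1, 2.45], [-1.04, 4.18], [0.21, 1.99], [-2.66, 2.66]. Speed limits (rad/s): [2.57, 2.57, 3.14, 3.14, 3.14, 3.14, 3.14].

### API

Orientations are given as [roll, pitch, yaw] about the fixed x, y, z axes, in that order (R = Rz(yaw) Ry(pitch) Rx(roll)).
In Python, from rig import * gives the robot as it stands. The module is installed in compiled form; this text tells all that it offers.
- The arm moves only by the shell command python3 -m jog 'ROWS' [FORCE]. ROWS is JSON, a list of rows, each an object with "dr": the turn, a rotation vector about the tool's x, y, z in degrees, a list of three; "slide": the shift along the tool's x, y, z in m, a list of three; "claw": the opening, from 0 (shut) to 1 (fully open). In form: [{"dr": [rx, ry, rz], "slide": [tx, ty, tz], "claw": claw}, ...]. A call has 1 to 20 rows; each row is the pose to reach, as a shift and turn from the pose commanded when the call began, along the tool's axes at that moment; what a row does not reach only later rows make up. A row lasts 1/10 s, in which the tool goes at most 50 mm and 8.59 degrees, less where a joint would pass 70% of its speed; a pose out of reach is approached as far as the arm can. A call with a gripper value outside its range is refused whole. The fingers move at their own pace and stop on an object; FORCE is the grip in N (left out, the last holds). Time passes only in rows, so rows that repeat a pose let the fingers close. It gives the time, the measured TCP pose, the force, the opening and the grip force at its end, in the units of the state.
- sense(): the state, without advancing time (a new reading comes with each control period).
- camera(name): name is "scene" or "side" or "wrist"; returns a dict with "color" (420x560x3 uint8, blue, green, red), "fov_y" (degrees; the focal length in pixels is half the picture's height over the tangent of half this angle, whatever the lens; pixels are square), "cx", "cy" (the principal point, pixels), "R" (3x3) and "t" (3): a world point X has camera coordinates R X + t. Camera axes: x right, y down, z forward; pixel columns grow to the right and rows downward; lengths in mm; the calibration is good to about 2 mm. A picture is of the moment at which its call begins. There is no depth.
- finish_job(): hands the job in; it is judged then, once.
Trained networks look in a picture, given as the dict that the camera call returned (one of the last four; its "shot" number tells which), for a name from the list of things; names that differ only in an ending like _2 or _b are one class to them, and where a whole thing is asked for, a point or a joint stands for the part that bears it (a point fixed in the world has none). Each returns a list of dicts, best first, with "score" (0 to 1); they miss things now and then, are a little off and sometimes report something else, mostly with a low value. They report only what shows in the picture. A call takes as long as a camera call. They do not tell look-alikes from the thing itself.
- search_frame(picture, thing): "bbox" ([centre column, centre row, width, height] in pixels, round what is visible of it).
- silhouettes(picture, thing): "mask" (420x560 bool, what is visible of it) and "bbox" ([centre column, centre row, width, height] in pixels, round what is visible of it).
The state is a dict: "time_s": time; "qpos": joint angles; "joint_vel": joint speeds; "effort": joint torques, N m; "tcp_pos": TCP position; "tcp_rot": TCP orientation; "contact_force": force on the tool from outside, world axes, zero at the start; "torque": the same for the moment, N m; "grip_width": finger opening in mm; "finger_force": force on a finger pad.
Only numpy, scipy, OpenCV 4.12 (cv2) and the standard library are available. Lean on these libraries where they do the work, as an engineer would, in place of code of your own. Each camera call takes 0.05 s, during which the arm holds its last target. There are 200 camera calls.

## Working session

There is one attempt and no reset: what is moved stays moved. The work goes in short steps, Python scripts to look and compute and a shell command to move; the robot and the scene stay as the last step left them, time stands still between calls to the robot, and variables do not carry over. Pictures are saved under pics/ and viewed, at most 10 in all, crops included, and the job is handed in when it is done.

```bash
mkdir -p pics
cat > h.py <<'E'
from rig import *
import numpy as np, cv2
def ray(c,u,v,z):
    f=c["color"].shape[0]/2/np.tan(np.radians(c["fov_y"])/2)
    R=np.array(c["R"]);t=np.array(c["t"]).ravel()
    o=-R.T@t; d=R.T@np.array([(u-c["cx"])/f,(v-c["cy"])/f,1.])
    return (o+d*(z-o[2])/d[2]).round(1)
E
python3 - <<'E'
from h import *
s=sense();print({k:s[k] for k in("time_s","tcp_pos","tcp_rot","contact_force","grip_width")})
for n in("scene","side"):
    c=camera(n);cv2.imwrite(f"pics/{n}0.png",c["color"])
    R=np.array(c["R"]);print(n,(-R.T@np.array(c["t"]).ravel()).round())
    for th,z in(("tin_a_mid",32),("tray",8),("dish",8)):
        for d in silhouettes(c,th)[:7]:
            b=d["bbox"];col=c["color"][d["mask"]].mean(0).round()
            print(th,round(d["score"],2),np.round(b,0),col,ray(c,b[0],b[1],z))
E
```

```text
{'time_s': 0.0, 'tcp_pos': array([215.19396456, 639.1361867 , 221.43856015]), 'tcp_rot': array([-3.13960388e+00,  7.10797636e-05,  2.81684999e+00]), 'contact_force': array([-0.4052567 , -0.17092406,  0.4916232 ]), 'grip_width': 85.2882888249959}
scene [1059.  191.  832.]
tin_a_mid 0.8 [206. 256.  40.  41.] [168.  90.  43.] [ 673.2 -112.1   32. ]
tin_a_mid 0.67 [273. 260.  30.  47.] [172. 193. 193.] [639.3   8.2  32. ]
tin_a_mid 0.23 [431. 274. 127. 114.] [195. 219. 228.] [568.2 287.   32. ]
tray 0.93 [158. 173. 119. 102.] [123. 143. 149.] [ 510.2 -307.7    8. ]
tray 0.17 [273. 260.  31.  45.] [170. 191. 191.] [627.5   3.    8. ]
dish 0.6 [431. 273. 125. 112.] [196. 220. 229.] [552.2 289.6   8. ]
side [ 229. -615.  741.]
tin_a_mid 0.9 [370. 242.  32.  42.] [193. 107.  44.] [ 673.7 -114.4   32. ]
tin_a_mid 0.69 [326. 209.  24.  39.] [194. 207. 210.] [639.5   9.3  32. ]
tin_a_mid 0.63 [341. 360. 175. 117.] [182. 200. 202.] [ 487.2 -315.9   32. ]
dish 0.85 [241. 162.  88.  58.] [233. 239. 241.] [542.5 271.3   8. ]
```

View pics/scene0.png

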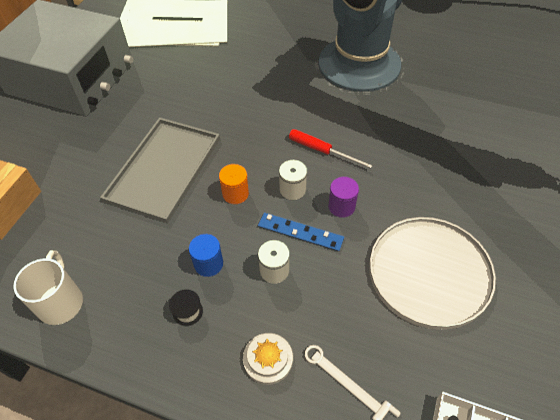

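View pics/side0.png

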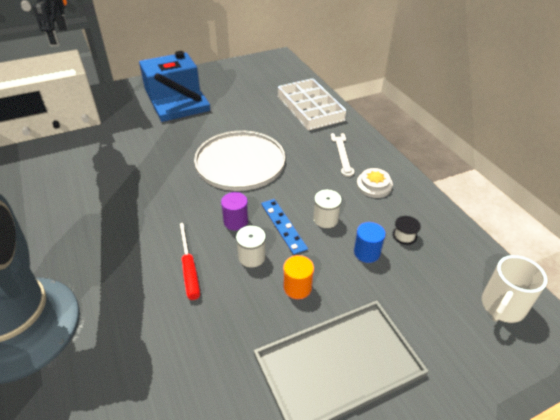

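Candidates, scene picture: plain tins at (293,180) and (274,262); orange (234,184), purple (343,197) and blue (206,256) are look-alikes. The two plain aluminium ones fit the description. Next I'll take a crop to confirm this and measure the poses.

Run:
```python
from h import *
c=camera("scene");s=camera("side")
cv2.imwrite("pics/crop.png",cv2.resize(c["color"][110:310,180:380],None,fx=3,fy=3,interpolation=cv2.INTER_CUBIC)[:600])
for n,p in(("near",(293,170)),("far",(273.5,249.5)),("purple",(344,187)),("orange",(233.5,173)),("blue",(205.5,243))):print(n,ray(c,*p,64))
for n,p in(("near",(251,234)),("far",(327.5,197))):print(n,ray(s,*p,64))
for p in((162,119),(219,133),(168,218),(103,197)):print("tray",ray(c,*p,16))
for p in((255,355),(377,304),(427,371)):print("tray side",ray(s,*p,16))
for p in((432,218),(432,326),(370,265),(495,280)):print("dish",ray(c,*p,16))
print("dish side",ray(s,240,160,16))
```

```text
near [448.2 -21.6  64. ]
far [635.7   8.2  64. ]
purple [455.   87.2  64. ]
orange [ 496.4 -131.4   64. ]
blue [ 665.2 -112.9   64. ]
near [450.6 -19.9  64. ]
far [643.1  12.3  64. ]
tray [ 368.3 -374.2   16. ]
tray [ 364.2 -230.1   16. ]
tray [ 613.2 -228.    16. ]
tray [ 612.3 -379.5   16. ]
tray side [ 365.  -239.7   16. ]
tray side [ 611.1 -240.1   16. ]
tray side [ 612.4 -386.2   16. ]
dish [432.9 267.3  16. ]
dish [658.7 309.2  16. ]
dish [578.8 178.4  16. ]
dish [530.8 400.7  16. ]
dish side [539.  270.2  16. ]
```

View pics/crop.png

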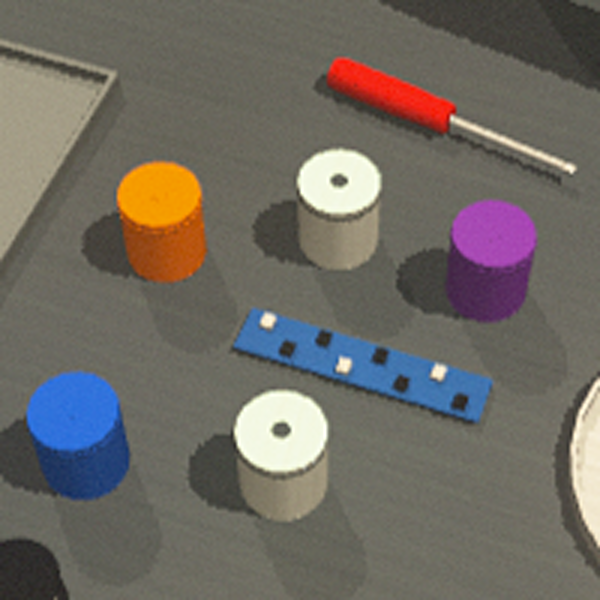

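The crop confirms it: the plain aluminium tins are at crop (339,208) and (282,455). Their centres are near (449,-21) and far (639,10). The tray is at about (490,-307), aligned with the axes, and the dish is at about (544,280). I'll go above the near tin with the tool turned to yaw 90°.

```bash
python3 -m jog '[{"dr":[0,0,30],"slide":[-0.315,-0.2,0.03],"claw":1},{"dr":[0,0,30],"slide":[-0.315,-0.2,0.03],"claw":1},{"dr":[0,0,30],"slide":[-0.315,-0.2,0.03],"claw":1},{"dr":[0,0,71.4],"slide":[-0.315,-0.2,0.03],"claw":1},{"dr":[0,0,71.4],"slide":[-0.315,-0.2,0.03],"claw":1},{"dr":[0,0,71.4],"slide":[-0.315,-0.2,0.03],"claw":1},{"dr":[0,0,71.4],"slide":[-0.315,-0.2,0.03],"claw":1},{"dr":[0,0,71.4],"slide":[-0.432,-0.552,0.08],"claw":1},{"dr":[0,0,71.4],"slide":[-0.432,-0.552,0.08],"claw":1},{"dr":[0,0,71.4],"slide":[-0.432,-0.552,0.08],"claw":1},{"dr":[0,0,71.4],"slide":[-0.432,-0.552,0.08],"claw":1},{"dr":[0,0,71.4],"slide":[-0.432,-0.552,0.08],"claw":1},{"dr":[0,0,71.4],"slide":[-0.432,-0.552,0.08],"claw":1},{"dr":[0,0,71.4],"slide":[-0.432,-0.552,0.08],"claw":1},{"dr":[0,0,71.4],"slide":[-0.432,-0.552,0.08],"claw":1},{"dr":[0,0,71.4],"slide":[-0.432,-0.552,0.08],"claw":1},{"dr":[0,0,71.4],"slide":[-0.432,-0.552,0.08],"claw":1},{"dr":[0,0,71.4],"slide":[-0.432,-0.552,0.08],"claw":1},{"dr":[0,0,71.4],"slide":[-0.432,-0.552,0.08],"claw":1}]'
python3 - <<'E'
from h import *
s=sense();print(s["time_s"],s["tcp_pos"],s["tcp_rot"],s["contact_force"])
c=camera("wrist");cv2.imwrite("pics/w1.png",c["color"])
for d in search_frame(c,"tin_a_mid"):
    b=d["bbox"];print(d["score"],np.round(b),ray(c,b[0],b[1],64),ray(c,b[0],b[1],32))
E
```

```text
time_s: 2.4
tcp_pos: [448.9, -19.7, 142.6]
tcp_rot: [3.141, -0.001, 1.574]
contact_force: [-0.1, -1.2, 0.7]
grip_width: 85.6
finger_force: 0.0
2.4 [448.87774394 -19.69212737 142.61298928] [ 3.14129132e+00 -5.43344928e-04  1.57365648e+00] [-0.06938174 -1.23017782  0.72179445]
0.9 [523. 164.  73.  92.] [605.9  14.   64. ] [627.6   7.6  32. ]
0.59 [528. 308.  63.  94.] [633.1 -96.4  64. ] [ 658.6 -118.1   32. ]
```

View pics/w1.png

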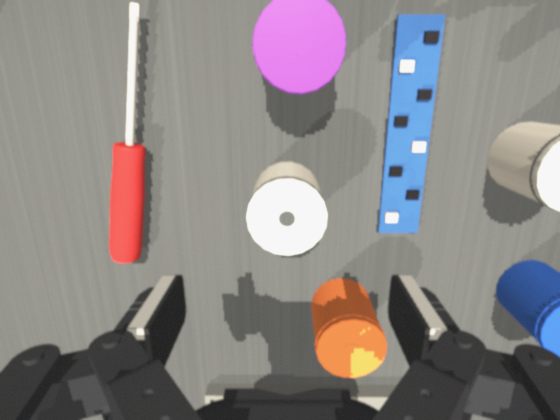

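The wrist view shows the near tin's lid centred at (287,218), with purple above it at (300,45) and orange at lower right (348,330). I'll measure the lid.

Run:
```python
from h import *
c=camera("wrist")
for p in((287,218),(559,175),(300,45),(358,352)):print(ray(c,*p,64))
```

```text
[450.  -24.2  64. ]
[631.    6.7  64. ]
[457.4  85.5  64. ]
[ 506.6 -137.3   64. ]
```

```bash
python3 -m jog '[{"dr":[0,0,0],"slide":[-0.003,0.001,0.05],"claw":1},{"dr":[0,0,0],"slide":[-0.003,0.001,0.08],"claw":1},{"dr":[0,0,0],"slide":[-0.003,0.001,0.103],"claw":1},{"dr":[0,0,0],"slide":[-0.003,0.001,0.103],"claw":1},{"dr":[0,0,0],"slide":[-0.003,0.001,0.103],"claw":0.4},{"dr":[0,0,0],"slide":[-0.003,0.001,0.103],"claw":0.4},{"dr":[0,0,0],"slide":[-0.003,0.001,0.103],"claw":0.4},{"dr":[0,0,0],"slide":[-0.003,0.001,0.103],"claw":0.4},{"dr":[0,0,0],"slide":[-0.003,0.001,0.103],"claw":0.4},{"dr":[0,0,0],"slide":[-0.003,0.001,0.103],"claw":0.4}]' 60
```

```text
time_s: 3.55
tcp_pos: [450.6, -24.0, 41.4]
tcp_rot: [3.139, -0.001, 1.571]
contact_force: [-2.0, 0.7, 8.2]
grip_width: 53.8
finger_force: 61.4
```

```bash
python3 -m jog '[{"dr":[0,0,0],"slide":[0,0,-0.02],"claw":0.4},{"dr":[0,0,0],"slide":[0,0,-0.06],"claw":0.4},{"dr":[0,0,0],"slide":[0,0,-0.1],"claw":0.4},{"dr":[0,0,0],"slide":[0,0,-0.13],"claw":0.4},{"dr":[0,0,0],"slide":[0,0,-0.13],"claw":0.4},{"dr":[0,0,0],"slide":[0,0,-0.13],"claw":0.4},{"dr":[0,0,0],"slide":[0,0,-0.13],"claw":0.4},{"dr":[0,0,0],"slide":[0,0,-0.13],"claw":0.4}]'
python3 - <<'E'
from h import *
for i in range(4):
    camera("wrist");print(sense()["contact_force"].round(2))
c=camera("side");cv2.imwrite("pics/s1.png",c["color"])
E
```

```text
time_s: 4.35
tcp_pos: [448.6, -24.3, 168.4]
tcp_rot: [-3.139, 0.0, 1.571]
contact_force: [-0.1, -0.2, -1.3]
grip_width: 53.9
finger_force: 63.9
[ 0.06  0.22 -1.19]
[-0.03 -0.4  -1.32]
[ 0.69  0.41 -0.11]
[-0.1   0.26 -1.58]
```

View pics/s1.png

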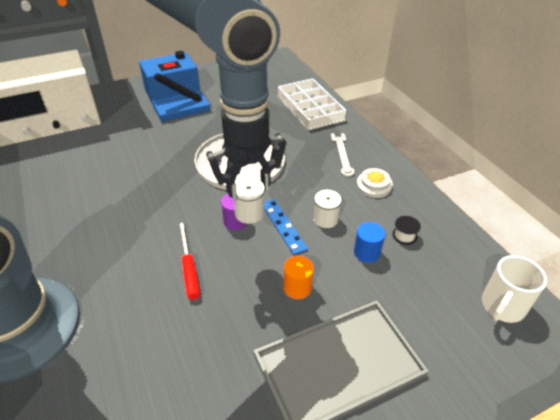

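The tin is lifted and held at side (248,200). The force change is about -1.2 N, so it is empty and goes to the dish.

```bash
python3 -m jog '[{"dr":[0,0,0],"slide":[0.03,0.011,0],"claw":0.4},{"dr":[0,0,0],"slide":[0.07,0.025,0],"claw":0.4},{"dr":[0,0,0],"slide":[0.11,0.04,0],"claw":0.4},{"dr":[0,0,0],"slide":[0.15,0.055,0],"claw":0.4},{"dr":[0,0,0],"slide":[0.19,0.069,0],"claw":0.4},{"dr":[0,0,0],"slide":[0.23,0.083,0],"claw":0.4},{"dr":[0,0,0],"slide":[0.264,0.095,0],"claw":0.4},{"dr":[0,0,0],"slide":[0.264,0.095,0.02],"claw":0.4},{"dr":[0,0,0],"slide":[0.264,0.095,0.05],"claw":0.4},{"dr":[0,0,0],"slide":[0.264,0.095,0.08],"claw":0.4},{"dr":[0,0,0],"slide":[0.264,0.095,0.1],"claw":0.4},{"dr":[0,0,0],"slide":[0.264,0.095,0.11],"claw":0.4},{"dr":[0,0,0],"slide":[0.264,0.095,0.115],"claw":0.4},{"dr":[0,0,0],"slide":[0.264,0.095,0.12],"claw":0.4},{"dr":[0,0,0],"slide":[0.264,0.095,0.12],"claw":0.4},{"dr":[0,0,0],"slide":[0.264,0.095,0.12],"claw":0.4}]'
python3 - <<'E'
from h import *
c=camera("side");cv2.imwrite("pics/s2.png",c["color"][90:240,150:350].repeat(3,0).repeat(3,1))
print(sense()["contact_force"])
E
```

```text
time_s: 6.2
tcp_pos: [545.3, 240.0, 50.3]
tcp_rot: [3.14, -0.001, 1.571]
contact_force: [-0.3, 0.1, -1.3]
grip_width: 53.2
finger_force: 64.0
[-0.09778184 -0.64499228 -0.84723091]
```

View pics/s2.png

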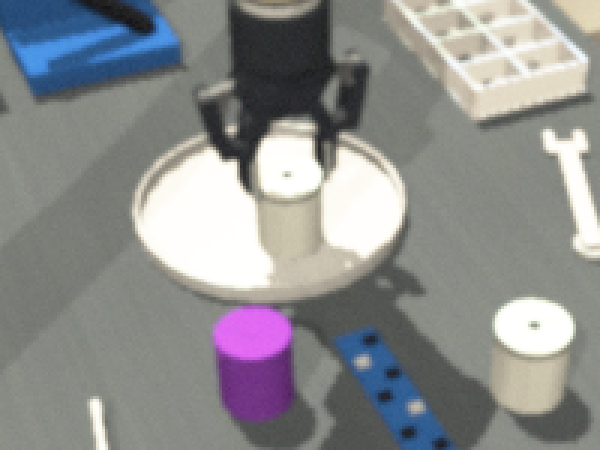

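The tin hangs inside the dish at crop (290,210), about 4 mm above the floor. I'll lower it, open and go up.

```bash
python3 -m jog '[{"dr":[0,0,0],"slide":[0,0,0.002],"claw":0.4},{"dr":[0,0,0],"slide":[0,0,0.004],"claw":0.4},{"dr":[0,0,0],"slide":[0,0,0.0045],"claw":0.4},{"dr":[0,0,0],"slide":[0,0,0.0045],"claw":0.4},{"dr":[0,0,0],"slide":[0,0,0.0045],"claw":0.4}]'
```

```text
time_s: 6.75
tcp_pos: [545.0, 240.0, 46.4]
tcp_rot: [3.141, -0.001, 1.571]
contact_force: [-2.7, -1.0, 7.6]
grip_width: 53.5
finger_force: 65.0
```

```bash
python3 -m jog '[{"dr":[0,0,0],"slide":[0,0,0],"claw":0.85},{"dr":[0,0,0],"slide":[0,0,0],"claw":0.85},{"dr":[0,0,0],"slide":[0,0,0],"claw":0.85},{"dr":[0,0,0],"slide":[0,0,0],"claw":0.85},{"dr":[0,0,0],"slide":[0,0,-0.03],"claw":0.85},{"dr":[0,0,0],"slide":[0,0,-0.07],"claw":0.85},{"dr":[0,0,0],"slide":[0,0,-0.1],"claw":1},{"dr":[0,0,0],"slide":[-0.04,0.016,-0.1],"claw":1},{"dr":[0,0,0],"slide":[-0.08,0.032,-0.1],"claw":1},{"dr":[0,0,0],"slide":[-0.12,0.048,-0.1],"claw":1},{"dr":[0,0,0],"slide":[-0.16,0.064,-0.1],"claw":1},{"dr":[0,0,0],"slide":[-0.2,0.08,-0.1],"claw":1},{"dr":[0,0,0],"slide":[-0.23,0.094,-0.1],"claw":1},{"dr":[0,0,0],"slide":[-0.23,0.094,-0.1],"claw":1},{"dr":[0,0,0],"slide":[-0.23,0.094,-0.1],"claw":1}]'
python3 - <<'E'
from h import *
s=sense();print(s["tcp_pos"],s["contact_force"])
c=camera("wrist");cv2.imwrite("pics/w2.png",c["color"])
for d in silhouettes(c,"tin_a_mid"):print(d["score"],np.round(d["bbox"]),c["color"][d["mask"]].mean(0))
print(ray(c,287,218,64))
E
```

```text
time_s: 8.25
tcp_pos: [638.5, 8.9, 144.6]
tcp_rot: [-3.141, -0.0, 1.569]
contact_force: [0.5, 1.4, 0.1]
grip_width: 85.4
finger_force: 0.0
[638.52554696   8.92522013 144.63588408] [0.54053974 1.37220876 0.07217048]
0.94 [329. 336.  74.  99.] [117.17805092  67.25864794  41.29710272]
0.76 [294. 200.  77.  94.] [214.52452292 223.14143035 221.85625111]
0.52 [144. 411. 118.  17.] [ 93.42553191 101.80851064 104.45744681]
[639.6   3.9  64. ]
```

View pics/w2.png

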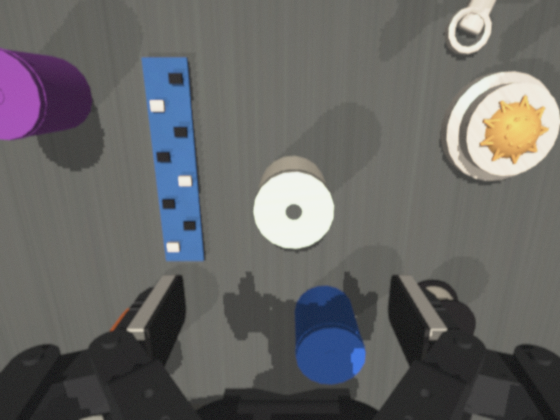

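The far tin's lid is at (294,211), with blue at (329,336) below it. The tin is at about (644,9), so I need to shift 5 mm along x, descend, grip and lift.

```bash
python3 -m jog '[{"dr":[0,0,0],"slide":[0,0.005,0.04],"claw":1},{"dr":[0,0,0],"slide":[0,0.005,0.08],"claw":1},{"dr":[0,0,0],"slide":[0,0.005,0.105],"claw":1},{"dr":[0,0,0],"slide":[0,0.005,0.105],"claw":1},{"dr":[0,0,0],"slide":[0,0.005,0.105],"claw":0.4},{"dr":[0,0,0],"slide":[0,0.005,0.105],"claw":0.4},{"dr":[0,0,0],"slide":[0,0.005,0.105],"claw":0.4},{"dr":[0,0,0],"slide":[0,0.005,0.105],"claw":0.4},{"dr":[0,0,0],"slide":[0,0.005,0.105],"claw":0.4},{"dr":[0,0,0],"slide":[0,0.005,0.105],"claw":0.4}]' 80
python3 -m jog '[{"dr":[0,0,0],"slide":[0,0,-0.02],"claw":0.4},{"dr":[0,0,0],"slide":[0,0,-0.06],"claw":0.4},{"dr":[0,0,0],"slide":[0,0,-0.1],"claw":0.4},{"dr":[0,0,0],"slide":[0,0,-0.13],"claw":0.4},{"dr":[0,0,0],"slide":[0,0,-0.13],"claw":0.4},{"dr":[0,0,0],"slide":[0,0,-0.13],"claw":0.4},{"dr":[0,0,0],"slide":[0,0,-0.13],"claw":0.4},{"dr":[0,0,0],"slide":[0,0,-0.13],"claw":0.4}]'
python3 - <<'E'
from h import *
for i in range(4):
    camera("wrist");print(sense()["contact_force"].round(2))
E
```

```text
time_s: 9.35
tcp_pos: [644.0, 10.4, 42.8]
tcp_rot: [3.14, -0.002, 1.571]
contact_force: [-4.8, -0.4, 6.9]
grip_width: 52.8
finger_force: 82.2
time_s: 10.15
tcp_pos: [642.1, 9.9, 167.5]
tcp_rot: [-3.137, 0.0, 1.571]
contact_force: [0.2, 0.1, -6.4]
grip_width: 52.5
finger_force: 87.0
[ 0.28 -0.86 -6.82]
[ 0.47 -0.28 -6.43]
[ 0.    0.29 -6.81]
[ 0.56  0.15 -6.54]
```

The force is about -6.6 N, so this tin is full and goes to the tray.

```bash
python3 -m jog '[{"dr":[0,0,0],"slide":[-0.03,-0.014,0],"claw":0.4},{"dr":[0,0,0],"slide":[-0.07,-0.033,0],"claw":0.4},{"dr":[0,0,0],"slide":[-0.11,-0.053,0],"claw":0.4},{"dr":[0,0,0],"slide":[-0.15,-0.072,0],"claw":0.4},{"dr":[0,0,0],"slide":[-0.19,-0.091,0],"claw":0.4},{"dr":[0,0,0],"slide":[-0.23,-0.11,0],"claw":0.4},{"dr":[0,0,0],"slide":[-0.27,-0.129,0],"claw":0.4},{"dr":[0,0,0],"slide":[-0.3,-0.143,0],"claw":0.4},{"dr":[0,0,0],"slide":[-0.318,-0.152,0],"claw":0.4},{"dr":[0,0,0],"slide":[-0.318,-0.152,0.02],"claw":0.4},{"dr":[0,0,0],"slide":[-0.318,-0.152,0.05],"claw":0.4},{"dr":[0,0,0],"slide":[-0.318,-0.152,0.08],"claw":0.4},{"dr":[0,0,0],"slide":[-0.318,-0.152,0.1],"claw":0.4},{"dr":[0,0,0],"slide":[-0.318,-0.152,0.11],"claw":0.4},{"dr":[0,0,0],"slide":[-0.318,-0.152,0.115],"claw":0.4},{"dr":[0,0,0],"slide":[-0.318,-0.152,0.115],"claw":0.4},{"dr":[0,0,0],"slide":[-0.318,-0.152,0.115],"claw":0.4}]'
python3 - <<'E'
from h import *
c=camera("side");cv2.imwrite("pics/s3.png",c["color"])
print(sense()["contact_force"])
E
```

```text
time_s: 12.05
tcp_pos: [492.4, -308.9, 56.0]
tcp_rot: [3.14, 0.001, 1.571]
contact_force: [0.2, -0.1, -6.5]
grip_width: 52.7
finger_force: 86.9
[-0.27990498 -1.06173671 -6.14861221]
```

View pics/s3.png

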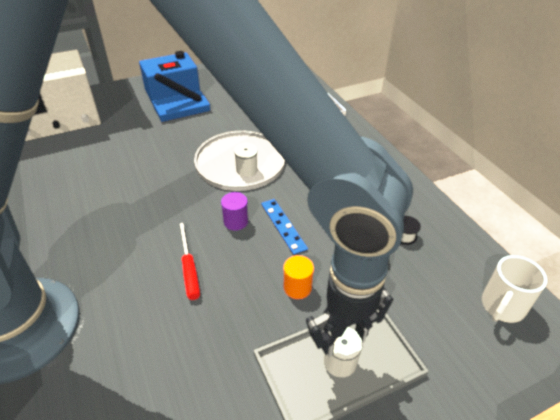

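The empty tin stands upright in the dish at (246,162). The full one hangs centred over the tray at (343,355). I'll lower it about 8 mm until it touches.

```bash
python3 -m jog '[{"dr":[0,0,0],"slide":[0,0,0.003],"claw":0.4},{"dr":[0,0,0],"slide":[0,0,0.006],"claw":0.4},{"dr":[0,0,0],"slide":[0,0,0.008],"claw":0.4},{"dr":[0,0,0],"slide":[0,0,0.008],"claw":0.4},{"dr":[0,0,0],"slide":[0,0,0.008],"claw":0.4}]'
```

```text
time_s: 12.6
tcp_pos: [491.7, -308.5, 47.9]
tcp_rot: [3.141, -0.0, 1.57]
contact_force: [-2.9, 1.9, 3.2]
grip_width: 52.6
finger_force: 88.0
```

It is on the floor now, so I'll release and retreat.

```bash
python3 -m jog '[{"dr":[0,0,0],"slide":[0,0,0],"claw":0.85},{"dr":[0,0,0],"slide":[0,0,0],"claw":0.85},{"dr":[0,0,0],"slide":[0,0,0],"claw":0.85},{"dr":[0,0,0],"slide":[0,0,0],"claw":0.85},{"dr":[0,0,0],"slide":[0,0,-0.03],"claw":0.85},{"dr":[0,0,0],"slide":[0,0,-0.08],"claw":0.85},{"dr":[0,0,0],"slide":[0,0,-0.13],"claw":0.85},{"dr":[0,0,0],"slide":[0.05,0,-0.2],"claw":0.85},{"dr":[0,0,0],"slide":[0.1,0,-0.2],"claw":0.85},{"dr":[0,0,0],"slide":[0.15,0,-0.2],"claw":0.85},{"dr":[0,0,0],"slide":[0.18,0,-0.2],"claw":0.85},{"dr":[0,0,0],"slide":[0.18,0,-0.2],"claw":0.85},{"dr":[0,0,0],"slide":[0.18,0,-0.2],"claw":0.85},{"dr":[0,0,0],"slide":[0.18,0,-0.2],"claw":0.85}]'
python3 - <<'E'
from h import *
c=camera("side");cv2.imwrite("pics/s4.png",c["color"])
print(sense()["contact_force"])
E
```

```text
time_s: 14.0
tcp_pos: [491.4, -129.8, 247.0]
tcp_rot: [3.141, 0.001, 1.569]
contact_force: [0.4, -0.2, -0.4]
grip_width: 72.7
finger_force: 0.0
[ 0.26457347 -0.35946148 -0.55119578]
```

View pics/s4.png

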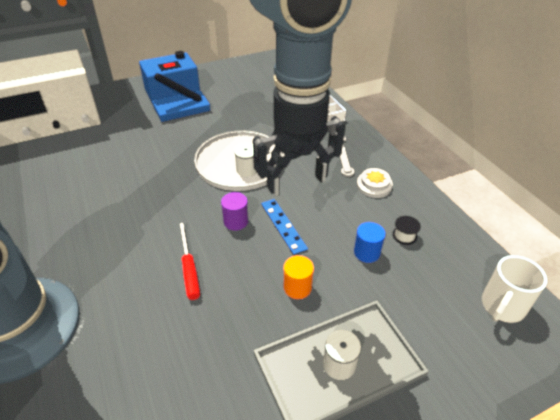

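Both tins stand upright, with the full one in the tray at (342,355) and the empty one in the dish at (245,162). The arm is clear of everything.

```bash
python3 -c "
from rig import *
print(finish_job())"
```

```text
the job is handed in; nothing more can be done
None
```

I handed the job in after about 14 s of robot time: the full tin (about 6.6 N when lifted) stands in the tray and the empty one (about 1.2 N) in the dish, both upright and released in the last picture; no verdict came back.

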